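Set the gauge amplifier and hold a splined gear home on the gauging fixture

TASK

Set the gauge amplifier for this gear: turn its knob clockwise until the white pointer line stands at the one long mark of the scale. Then take the toothed gear with the splined bore, put it hub up over the splined arbor of the gauging fixture, turn it until the splines mesh, slide it down and push the sprung collar down with it until the gear sits fully on the three rest pads. Keep pressing it down there with the gripper and finish like that, holding it down, with everything else on the bench left where it stood.

Things in the scene. Friction and masses are not known exactly. Their poses are not given: they have to be found in the camera images.
- range_knob (a joint): Angle of the amplifier's knob, rad: 0 at its counter-clockwise stop, growing clockwise seen from above to 4.71. The scale has 19 marks, one every 0.262 rad (15 degrees) from 0; the long mark is at 2.094 (the ninth). It starts between 0.7 and 1.5; half a division either way is good enough. It stays where it is left (friction 0.03 N m).
- knob_grip (a point): Grip point on the knob's vertical axis, 29 mm above its underside. Black knob: round skirt 48 mm across, 8 mm high, and on it a bar grip 46 mm long, 12 mm wide, its top 5 mm above this point and 34 mm above the knob's underside. Site x axis: along the bar to the pointer end; it turns with the knob.
- knob_pointer (a point): Top of the bar grip's pointer end, 23 mm from the knob's axis, 34 mm above its underside; a white line runs along the bar's top from the axis to here.
- scale_mark (a point): Outer end of the long white mark of the scale, on the amplifier's flat top, 45.5 mm from the knob's axis. The knob is set when its pointer points from the axis to here.
- amplifier: Gauge amplifier, fixed: flat grey box 170 mm (x) by 240 mm (y) by 55 mm high with a blue top, a black meter window and the knob. Origin under its centre; the knob's axis is at x -10, y -55 mm in its frame, the knob's underside 56.5 mm above the bench.
- gear: Gear with 28 teeth, plain steel, lying hub up: rim 78 mm across, 14 mm thick; round hub 48 mm across from 14 to 38 mm high. Through both goes a six-spline bore: lands 28 mm across, six grooves 8.4 mm wide to 37 mm across, one every 60 degrees, the first along its x axis. About 0.5 kg. Origin: centre of its underside, z up through the hub.
- gear_hub (a point): On the gear's axis, 36 mm above its underside, 2 mm below the hub's top: the height for the TCP when the hub is gripped; the fingertips are then 3 mm above the rim.
- fixture: Gauging fixture, fixed: steel plate on four legs, top 60 mm above the bench, x -85 to 115, y -135 to 95 mm in its frame. Origin: on the arbor's vertical axis at bench level. Two probes in clamp blocks stand 48 to 94 mm from the axis along +y and -y, up to 96 mm above the bench; a column with a black head, 205 mm high, stands at x 88, y -105 mm.
- arbor_top (a point): Top of the arbor, on its axis, 129 mm above the bench. From here down: a cone 7 mm high, then a plain round nose 26.4 mm across down to the keys. The gear's bore passes over the nose freely.
- key_ends (a point): On the arbor's axis at the upper ends of its six keys, 108 mm above the bench (last 2 mm chamfered 1 mm a side). Keys 6 mm wide, 34 mm across, every 60 degrees, the first along this point's (and the fixture's) x axis. A gear out of step rests its underside here; with its grooves over the keys it slides on. Any of the six positions will do, play about 4 degrees each way.
- pad_plane (a point): On the arbor's axis, level with the tops of the three rest pads, 80 mm above the bench: the gear is home when its underside is here.
- collar (a joint): Travel of the sprung brass collar round the arbor's foot, m: 0 at rest, its top 8 mm above the pads (88 mm above the bench); 0.008 level with the pads. Its spring pushes up 8 N at rest, 13.6 N at the pads: the gear's weight (about 5 N) alone does not move it and a gear let go rises again. About 9 N of push on the gear brings it to the pads.
- blank: Gear blank lying flat, hub up: smooth round rim 77 mm across and 14 mm thick, hub 48 mm across to 38 mm high, plain round 24 mm bore (too small for the arbor); plain steel. Origin: centre of its underside. Leave it alone.
- piston_a: Aluminium engine piston standing crown up, 76 mm across, 66 mm high; origin: centre of its underside. Bystander.
- piston_b: As piston_a. Bystander.
- piston_c: As piston_a. Bystander.
- setting_ring: Dark steel setting ring lying flat, 64 mm outside, 38 mm hole, 20 mm high; origin: centre of its underside. Bystander.
- brush: Small brush with a wooden handle lying flat, 170 mm long, 20 mm thick; origin: under its middle, x along it. Bystander.
- oil_bottle: White plastic bottle standing upright, 52 mm across, 140 mm high; origin: centre of its underside. Bystander.
Not all that is in view belongs to the job. Leave any red or yellow look-alike of the gear alone.

How it is judged:
On the way, in this order (a step that is already met when the one before it is completed fails the run):
1. the knob's pointer stands at the long mark, at rest (value of joint range_knob between 1.964 and 2.224 rad and velocity of joint range_knob between -0.05 and 0.05 rad/s), for 0.3 s.
2. the gear's splines have meshed with the arbor: its underside is 10 mm or more below the key ends (horizontal distance between gear and fixture below 0.004 m and angle between gear's own z axis and vertical below 0.06 rad and z of gear in the frame of pad_plane below 0.018 m), for 0.1 s.
At the end, for the whole second after the job is handed in: Knob within 0.13 rad (half a division) of the long mark; gear hub up on the arbor, underside within 1.5 mm of the rest pads, collar pressed 6.5 mm or more, fingers still on the gear, gear at rest; the blank and all bystanders within 40 mm of where they stood (value of joint range_knob between 1.964 and 2.224 rad and horizontal distance between gear and fixture below 0.004 m and angle between gear's own z axis and vertical below 0.06 rad and z of gear in the frame of pad_plane below 0.0015 m and value of joint collar above 0.0065 m and contact force between the fingers and gear above 2 N and linear speed of gear below 0.02 m/s and distance of each of blank, piston_a, piston_b, piston_c, setting_ring, brush, oil_bottle from where it was at the start of the episode below 0.04 m); the arm keeps its last pose, push and grip.
It fails at once if the blank or a bystander is pushed more than 40 mm from its place (distance of any of blank, piston_a, piston_b, piston_c, setting_ring, brush, oil_bottle from where it was at the start of the episode above 0.04 m).
It also fails if it takes over 51 s, if anything falls off the work surface, if the arm or the gripper's body presses on something with over 40 N, if the wrist force passes 120 N, or if a joint passes its speed limit or range.

ROBOT

A 6-joint arm with a two-finger parallel gripper is mounted at the origin on the work surface. World frame = base frame: x ahead of the robot, y to its left, z up, the work surface at z = 0. Lengths are in m, angles in rad, forces in N, time in s.
With the tool pointing down it reaches from about 0.275 to 0.85 m from the base axis. Payload 19 kg.
Tool frame: the origin (TCP) lies between the finger pads, 19 mm behind the fingertips; this is the grasp point; z points along the fingers, y is the line along which they close (so a half turn about z gives the same grasp; the last joint's range is limited). The gripper opens to 85 mm and grips with 20 to 120 N. Pads are 22 mm wide; open, the fingers measure 114 mm over their backs; the gripper's body (76 mm by 85 mm) begins 54 mm behind the grasp point. The pads swing forward as they close: fully open they stand 13 mm farther back than shut.
Start: joints at [0.969, 0.15, 1.437, -0, 1.554, -0.134], TCP at [0.259, 0.513, 0.25] pointing down, gripper open.
Joint ranges: [-2.8, 2.8], [-0.68, 2.1], [0.12, 2.68], [-1.39, 4.53], [0.16, 2.79], [-2.81, 2.81]. Speed limits (rad/s): [1.89, 1.89, 2.22, 3.01, 3.01, 3.01].

INTERFACE

Orientations are given as a unit quaternion [w, x, y, z].
In Python, from rig import bot, viewer gives the robot as it stands. Calls block until the motion is done:
- bot.move_ptp(position, orientation): joint-space move of the TCP to a pose.
- bot.movel(position, ori=None, max_speed=0.15, threshold=None): straight line of the TCP; ori=None keeps the orientation; max_speed is the mean speed in m/s. With threshold (N) it stops when the force on the tool has changed by that much, and returns True; else False.
- bot.set_joints(angles): joint-space move.
- bot.grip(opening, squeeze=None): finger opening in m; squeeze is the grip in N (None keeps the last); returns when the fingers have stopped.
- bot.wait(seconds).
- bot.ik(position, orientation): joint angles nearest the present ones, or None.
- bot.sense(): the state.
- viewer.camera(name): name is "scene" or "top" or "wrist"; returns the picture (384x512x3 uint8, red, green, blue); there is no depth.
- viewer.camera_model(name): a dict with "mtx" (3x3 intrinsics, pixels), "T" (4x4, takes a point from camera to world coordinates). Camera axes: x right, y down, z forward; pixel columns grow to the right and rows downward; lengths in m; the calibration is good to about 2 mm. A picture is of the moment at which its call begins: read the wrist's pose just before it. camera_model takes no time and is no camera call; for the wrist camera it gives the pose at the moment of the call.
A pose or a line that the arm cannot do raises bot.PlanningError and nothing moves.
- bot.job_done(): hands the job in; it is judged then, once.
The state is a dict: "clock": time; "joint_pos": joint angles; "joint_velocities": joint speeds; "joint_efforts": joint torques, N m; "tcp_pos": TCP position; "tcp_rot": TCP orientation; "wrist_force": force on the tool from outside, world axes, zero at the start; "torque": the same for the moment, N m; "finger_gap": finger opening in m; "grasp_force": force on a finger pad.
Only numpy, scipy, OpenCV 4.12 (cv2) and the standard library are available. Lean on these libraries where they do the work, as an engineer would, in place of code of your own. Each camera call takes 0.05 s, during which the arm holds its last target. There are 200 camera calls.

## Working session

There is one attempt and no reset: what is moved stays moved. The work goes in short steps, each a Python script; the robot and the scene stay as the last script left them, time stands still between calls to the robot, and variables do not carry over. Pictures are saved under pics/ and viewed, at most 10 in all, crops included, and the job is handed in when it is done.

```bash
ls; mkdir -p pics
cat > h.py <<'E'
import numpy as np, cv2
from rig import bot, viewer
def snap(cam,name,scale=1.5,crop=None):
    m=viewer.camera_model(cam); im=viewer.camera(cam)
    np.savez('pics/'+name+'.npz',im=im,mtx=m['mtx'],T=m['T'])
    o=im if crop is None else im[crop[1]:crop[3],crop[0]:crop[2]]
    cv2.imwrite('pics/'+name+'.png',cv2.resize(o[:,:,::-1],None,fx=scale,fy=scale,interpolation=cv2.INTER_CUBIC))
    return im,m
def load(name):
    d=np.load('pics/'+name+'.npz'); return d['im'],dict(mtx=d['mtx'],T=d['T'])
def world(m,u,v,z):
    T=np.array(m['T']);r=T[:3,:3]@np.linalg.inv(m['mtx'])@np.array([u,v,1.])
    return T[:3,3]+r*(z-T[2,3])/r[2]
def pix(m,p):
    T=np.array(m['T']);c=T[:3,:3].T@(np.asarray(p)-T[:3,3]);q=np.array(m['mtx'])@c;return q[:2]/q[2]
def down(yaw):  # tool z down, tool y axis along world direction yaw
    # R columns: y=(c,s,0), z=(0,0,-1), x=y x z
    from scipy.spatial.transform import Rotation as Ro
    y=np.array([np.cos(yaw),np.sin(yaw),0]);z=np.array([0,0,-1.]);x=np.cross(y,z)
    q=Ro.from_matrix(np.c_[x,y,z]).as_quat();return [q[3],q[0],q[1],q[2]]
E
python3 - <<'E'
from h import *
for c in('top','scene'):
    im,m=snap(c,c)
    print(c,m['mtx'],np.round(m['T'],3))
print(bot.sense())
E
```

```text
pics
top [[401.78767725   0.         256.16783753]
 [  0.         401.78767725 192.35891189]
 [  0.           0.           1.        ]] [[-0.012 -0.993  0.119  0.448]
 [-0.999  0.016  0.035  0.032]
 [-0.036 -0.118 -0.992  1.034]
 [ 0.     0.     0.     1.   ]]
scene [[386.0816325    0.         257.43159501]
 [  0.         386.0816325  197.86586879]
 [  0.           0.           1.        ]] [[-0.204  0.575 -0.792  1.461]
 [ 0.979  0.125 -0.162  0.218]
 [ 0.006 -0.808 -0.589  0.757]
 [ 0.     0.     0.     1.   ]]
{'clock': 0.1, 'joint_pos': array([ 9.68986894e-01,  1.50939125e-01,  1.43795609e+00,  2.09214918e-05,
        1.55379481e+00, -1.34020830e-01]), 'joint_velocities': array([-0.00252394, -0.00085215, -0.00028161,  0.00057527,  0.00149015,
        0.00074556]), 'joint_efforts': array([ 4.11262095e-03, -7.14370966e+01, -5.71799433e+01, -2.00853319e-04,
        6.95698400e-03, -8.67705899e-05]), 'tcp_pos': array([0.25918454, 0.51304983, 0.24943945]), 'tcp_rot': array([-2.07106368e-04,  2.31767679e-01,  9.72771012e-01, -5.08207735e-04]), 'wrist_force': array([-0.26713886,  0.30849885,  0.2071219 ]), 'torque': array([-0.01232301,  0.05241658,  0.06081751]), 'grasp_force': 0.0, 'finger_gap': 0.08548142626334357}
```

View pics/top.png

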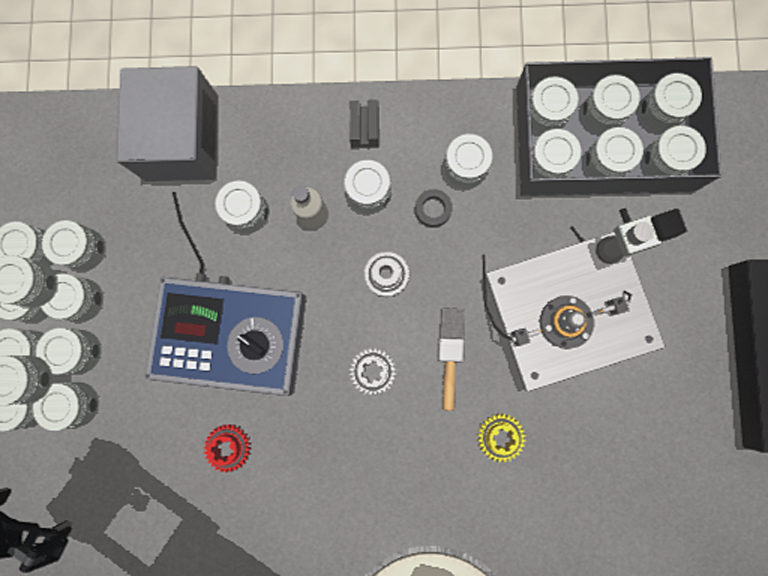

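View pics/scene.png

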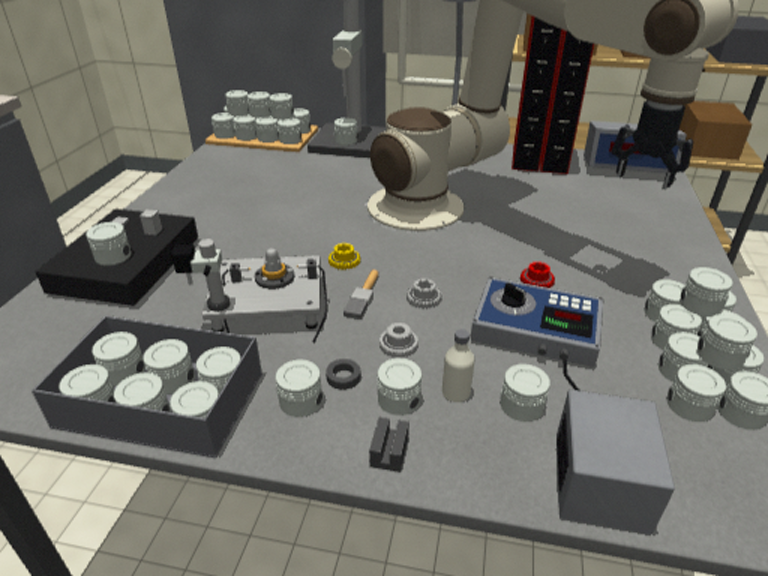

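The top view shows the knob at about (252,345), the gear at (372,371), the blank at (386,272) and the arbor tip near (577,320). I'll measure these, then move for close views.

Run:
```python
from h import *
im,m=load('top')
for n,u,v,z in(('knob',252,345,.09),('gear',372,371,.03),('arbor',577,320,.129),('blank',386,272,.03),('ampFL',164,280,.055),('ampFR',301,293,.055),('ampBR',290,393,.055),('plateTL',486,273,.06),('plateBL',527,390,.06),('plateBR',662,346,.06)):
    print(n,np.round(world(m,u/1.5,v/1.5,z),4))
w=viewer.camera_model('wrist');s=bot.sense()
from scipy.spatial.transform import Rotation as Ro
q=s['tcp_rot'];R=Ro.from_quat([q[1],q[2],q[3],q[0]]).as_matrix()
T=np.array(w['T']);print(w['mtx'],np.round(R.T@T[:3,:3],3),np.round(R.T@(T[:3,3]-s['tcp_pos']),4))
```

```text
knob [0.4747 0.2741 0.09  ]
gear [0.431  0.0889 0.03  ]
arbor [ 0.5043 -0.2224  0.129 ]
blank [0.5959 0.0637 0.03  ]
ampFL [0.5852 0.4321 0.055 ]
ampFR [0.5598 0.2031 0.055 ]
ampBR [0.3978 0.2202 0.055 ]
plateTL [ 0.587  -0.0996  0.06  ]
plateBL [ 0.3989 -0.1581  0.06  ]
plateBR [ 0.4655 -0.3729  0.06  ]
[[299.11483669   0.         254.51147443]
 [  0.         299.11483669 190.02841647]
 [  0.           0.           1.        ]] [[ 0.    -0.952 -0.307]
 [ 1.     0.    -0.001]
 [ 0.001 -0.307  0.952]] [ 0.0791  0.0006 -0.1236]
```

Run:
```python
from h import *
r=np.radians
bot.move_ptp([0.4747,0.2741,0.2],down(r(150)))
print(bot.sense()['clock'])
im,m=snap('wrist','wk',1.5)
p=pix(m,[.4747,.2741,.0905]);print(p,bot.sense()['joint_pos'])
```

```text
1.9917
[253.5757662  193.37538885] [ 3.83731488e-01  1.16817431e-01  1.57668047e+00  3.57229780e-05
  1.44804253e+00 -2.23418619e+00]
```

View pics/wk.png

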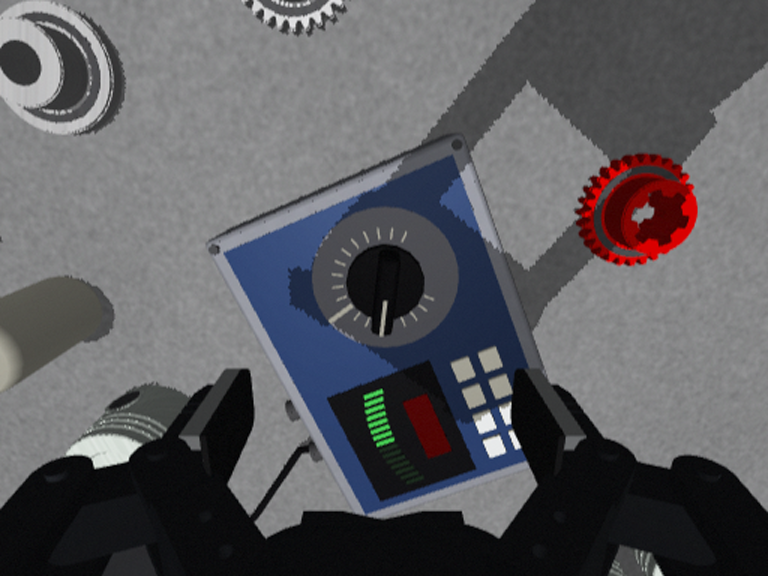

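The wrist view shows the bar from (389,250) to the pointer tip at (381,335), the long mark near (341,314) and the dial disc around (385,277). I'll convert these to positions and angles.

Run:
```python
from h import *
im,m=load('wk')
hsv=cv2.cvtColor(im,cv2.COLOR_RGB2HSV)
# dial disc: low saturation region connected around dial
low=((hsv[:,:,1]<60)|(hsv[:,:,2]<45)).astype(np.uint8)
box=np.zeros_like(low);box[130:238,200:312]=1
low=cv2.morphologyEx(low*box,cv2.MORPH_OPEN,np.ones((9,9)))
n,l,st,c=cv2.connectedComponentsWithStats(low);k=1+np.argmax(st[1:,4]);print(st[k],c[k])
cs,_=cv2.findContours((l==k).astype(np.uint8),0,1);e=cv2.fitEllipse(cv2.convexHull(max(cs,key=len)));print(e,'disc ->',world(m,*e[0],.056))
for n,u,v,z in(('tip',381,335,.0905),('tail',389,250,.0905),('lin0',385,302,.0905),('mark out',331,320,.0555),('mark in',352,308,.0555),('skirtL',347,283,.0645),('skirtR',424,283,.0645),('ampTL',213,247,.055),('ampTR',459,143,.055)):
    print(n,np.round(world(m,u/1.5,v/1.5,z),4))
big=cv2.resize(im[130:240,195:315,::-1],None,fx=5,fy=5,interpolation=cv2.INTER_CUBIC);cv2.imwrite('pics/wkc.png',big)
```

```text
[ 208  138   97   93 7146] [256.32493703 184.14119787]
((256.34112548828125, 184.14906311035156), (93.25117492675781, 97.38973999023438), 89.26643371582031) disc -> [0.47374657 0.27751762 0.056     ]
tip [0.4878 0.2975 0.0905]
tail [0.4594 0.2569 0.0905]
lin0 [0.476  0.2814 0.0905]
mark out [0.5183 0.2859 0.0555]
mark in [0.5024 0.2856 0.0555]
skirtL [0.4943 0.2676 0.0645]
skirtR [0.4539 0.291  0.0645]
ampTL [0.5555 0.209  0.055 ]
ampTR [0.3975 0.2302 0.055 ]
```

View pics/wkc.png

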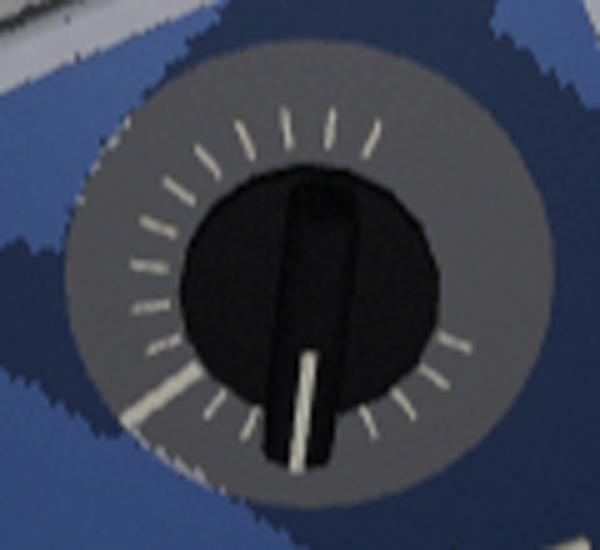

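Run:
```python
from h import *
from scipy.optimize import least_squares
im,m=load('wk')
t={0:(456,342),1:(434,378),2:(403,403),3:(370,422),6:(252,422),7:(214,402),9:(164,344),10:(150,307),11:(150,266),12:(158,227),13:(178,191),14:(208,161),15:(246,140),16:(287,130),17:(330,129),18:(372,139)}
P=np.array([world(m,(u-.5*0)/5+195,v/5+130,.056)[:2] for u,v in t.values()]);k=np.array(list(t))
f=lambda x:(P-np.c_[x[0]+x[2]*np.cos(x[3]-k*np.pi/12),x[1]+x[2]*np.sin(x[3]-k*np.pi/12)]).ravel()
s=least_squares(f,[.4737,.2775,.03,np.radians(132)]);print(s.x,np.abs(s.fun).max(),'mark yaw',np.degrees(s.x[3])-120)
a=world(m,297/5+195,470/5+130,.0905);b=world(m,309/5+195,353/5+130,.0905);d=(a-s.x[:2].tolist()*0+0) if 0 else a[:2]-s.x[:2]
print('tip',a,np.degrees(np.arctan2(d[1],d[0])),np.hypot(*d), 'line',np.degrees(np.arctan2(a[1]-b[1],a[0]-b[0])))
```

```text
[0.47478965 0.28022147 0.03001818 2.23069034] 0.00041260511410545764 mark yaw 7.809141696480083
tip [0.48785271 0.29822608 0.0905    ] 54.03763804930029 0.022244317153994244 line 54.617956959486676
```

Run:
```python
from h import *
r=np.radians; A=[.4746,.2796]
bot.move_ptp(A+[.125],down(r(144.5)))
bot.grip(.04)
bot.movel(A+[.087],max_speed=.1)
print(bot.sense()['wrist_force'])
bot.grip(.0,30)
s=bot.sense();print(s['finger_gap'],s['grasp_force'],s['wrist_force'],s['clock'])
bot.move_ptp(A+[.087],down(r(98)))
s=bot.sense();print(s['finger_gap'],s['torque'],s['wrist_force'],s['clock'])
bot.grip(.04)
bot.movel(A+[.2],max_speed=.2)
im,m=snap('wrist','wk2',5,(195,130,315,240));print(bot.sense()['clock'])
```

```text
[0.03983611 0.4906462  0.61573078]
0.011223311029648592 34.032713770866394 [ 4.85314628 -2.85393068  5.52903308] 3.8417
0.011189031330847915 [-0.76982334 -0.89126238 -0.01034458] [ 5.14427835 -4.59711427  5.98528634] 4.6667
5.825
```

View pics/wk2.png

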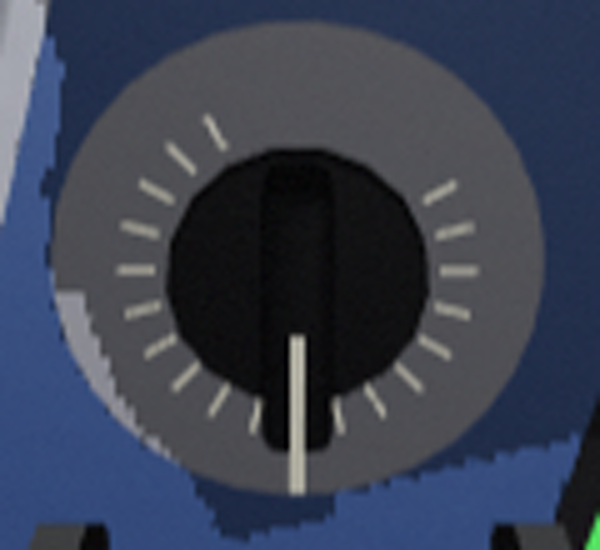

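The pointer and the long mark now lie on one vertical line at column 297, so the knob is set. Next is the gear.

Run:
```python
from h import *
bot.move_ptp([.431,.0889,.19],down(np.radians(40)))
im,m=snap('wrist','wg',5,(195,130,315,240));print(bot.sense()['clock'],pix(m,[.431,.0889,.038]))
bot.grip(.085)
```

```text
6.675 [253.94582989 180.79290654]
```

View pics/wg.png

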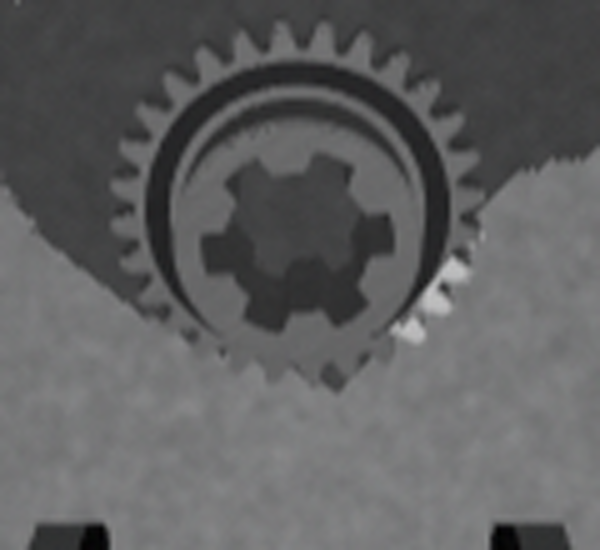

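The gear's bore centre is at crop (298,242), with groove ends at (394,233), (201,252), (242,163), (338,162), (262,328) and (352,316). I'll fit the pose from these.

Run:
```python
from h import *
from scipy.optimize import least_squares
im,m=load('wg')
t=[(394,233),(338,158),(238,166),(201,252),(262,329),(354,318)] # ccw in image
P=np.array([world(m,u/5+195,v/5+130,.038)[:2] for u,v in t]);k=np.arange(6)
f=lambda x:(P-np.c_[x[0]+x[2]*np.cos(x[3]+k*np.pi/3),x[1]+x[2]*np.sin(x[3]+k*np.pi/3)]).ravel()
d=P[0]-P[3]
s=least_squares(f,[*P.mean(0),.018,np.arctan2(d[1],d[0])]);print(s.x,np.degrees(s.x[3]),np.round(s.fun,4))
print(bot.sense()['tcp_rot'])
s=bot.move_ptp([.495,-.215,.26],down(np.radians(17)))
im,m=snap('wrist','wf',1.5);print(bot.sense()['clock'],pix(m,[.5043,-.2224,.129]))
```

```text
[0.43012757 0.09085974 0.01856175 0.81152694] 46.49706859643884 [-0.0001 -0.      0.0003 -0.0002 -0.0003 -0.     -0.0003  0.0002  0.0005
  0.0001 -0.     -0.0001]
[-3.84378752e-06  4.22445589e-01  9.06388286e-01  6.98521148e-06]
8.45 [261.65459067 198.52926687]
```

View pics/wf.png

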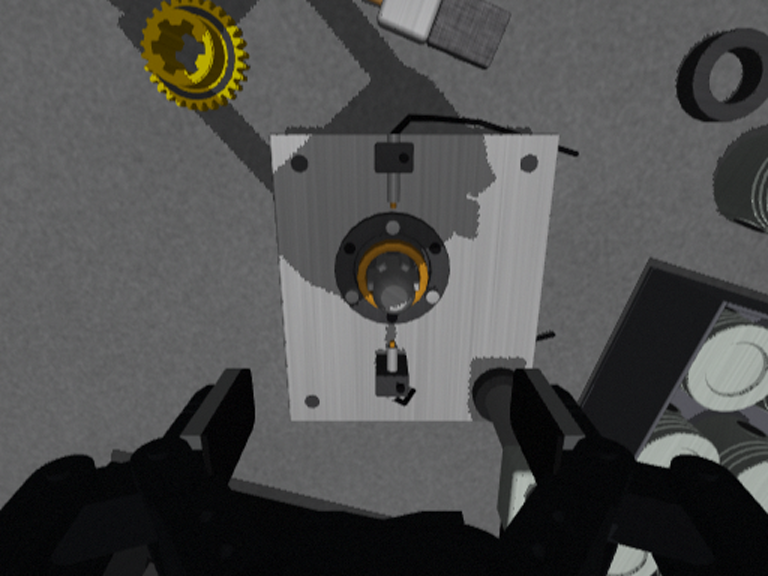

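The fixture's plate corners are at (271,137), (558,136), (292,421) and about (529,421). The rest pads are at (392,228), (352,297) and (433,297), and the arbor tip is near (396,295).

Run:
```python
from h import *
im,m=load('wf')
W=lambda u,v,z:world(m,u/1.5,v/1.5,z)[:2]
F=np.array([(-85,95),(115,95),(-85,-135),(115,-135)])/1e3
P=np.array([W(271,136,.06),W(558,135,.06),W(292,421,.06),W(529,421,.06)])
from scipy.optimize import least_squares
def R(a):return np.array([[np.cos(a),-np.sin(a)],[np.sin(a),np.cos(a)]])
f=lambda x:(P-(x[:2]+F@R(x[2]).T)).ravel()
s=least_squares(f,[.5,-.22,.3]);print(s.x,np.degrees(s.x[2]),np.round(s.fun,4))
p=np.array([W(392,228,.08),W(352,297,.08),W(433,297,.08)]);c=p.mean(0);print('pads',c,np.linalg.norm(p-c,axis=1), np.degrees(np.arctan2(*(p-c).T[::-1])))
a=W(394,157,.09);b=W(392,370,.09)
print('probes',np.degrees(np.arctan2(*(a-b)[::-1]))-90)
print('tip',W(396,295,.129))
# crop around the arbor
cv2.imwrite('pics/wfc.png',cv2.resize(im[135:225,205:320,::-1],None,fx=6,fy=6,interpolation=cv2.INTER_CUBIC))
```

```text
[ 0.50590286 -0.22242668  0.30350295] 17.38943791992479 [ 0.0019 -0.0006 -0.0016 -0.0021  0.0003  0.0019 -0.0005  0.0008]
pads [ 0.50522187 -0.22223197] [0.0332836  0.03326535 0.03365556] [ 107.8890748  -132.87006897  -12.517294  ]
probes 17.00225421609491
tip [ 0.50578313 -0.22008273]
```

View pics/wfc.png

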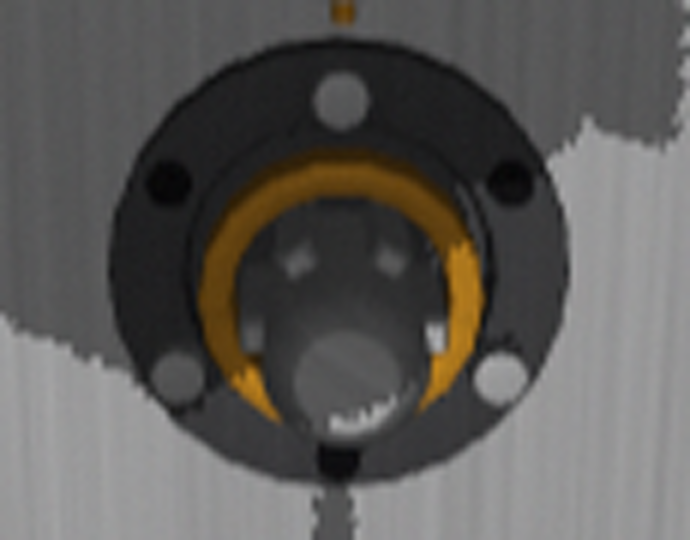

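Run:
```python
from h import *
r=np.radians; G=[.4301,.0909]
def st(t):
    s=bot.sense();print(t,np.round(s['wrist_force'],1),np.round(s['torque'],2),round(s['finger_gap'],4),round(s['grasp_force'],1),np.round(s['tcp_pos'],4),round(s['clock'],2))
bot.move_ptp(G+[.11],down(r(-43.5)))
print(bot.movel(G+[.037],max_speed=.12,threshold=15))
bot.grip(0,20);st('g1')
bot.grip(.07)
bot.move_ptp(G+[.037],down(r(46.5)))
bot.grip(0,20);bot.grip(0,60);st('g2')
bot.movel(G+[.20],max_speed=.2);st('lift')
im,m=snap('wrist','wh',4,(170,130,340,280))
A=[.5052,-.2224]
bot.move_ptp(A+[.20],down(r(17.4)));bot.wait(.2);st('above')
```

```text
False
g1 [-1.6 -1.   6.6] [-0.27  0.14  0.01] 0.0471 19.8 [0.4305 0.0908 0.0376] 11.16
g2 [-5. -1. 12.] [-0.19  0.83 -0.02] 0.0464 60.1 [0.4301 0.0909 0.0374] 13.5
lift [ 0.5 -0.4 -5.5] [-0.    0.01  0.01] 0.046 62.2 [0.4296 0.0909 0.1986] 14.47
above [ 0.5 -0.1 -5.2] [-0.03 -0.01 -0.01] 0.0463 62.2 [ 0.5054 -0.2213  0.2003] 15.94
```

View pics/wh.png

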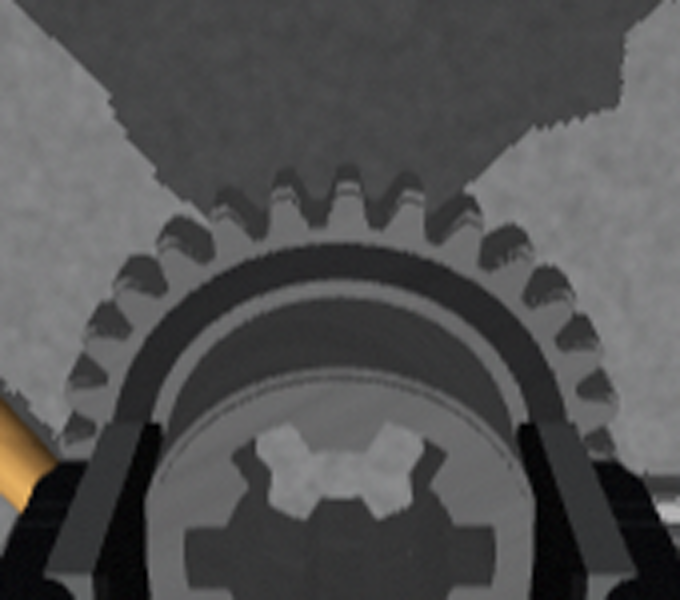

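The gear is held with its grooves in line with the fingers. Now I'll descend onto the arbor, watching the forces.

```bash
cat >> h.py <<'E'
def st(t):
    s=bot.sense();print(t,np.round(s['wrist_force'],1),np.round(s['torque'],2),round(s['finger_gap'],4),np.round(s['tcp_pos'],4),round(s['clock'],2));return s
E
python3 - <<'E'
from h import *
A=[.5052,-.2224]
bot.movel(A+[.172],max_speed=.06);bot.wait(.2);st('top')
print(bot.movel(A+[.147],max_speed=.025,threshold=8));st('nose')
E
```

```text
top [-0.5  1.1 -4.6] [-0.01  0.02 -0.07] 0.0458 [ 0.5053 -0.2225  0.1724] 16.76
False
nose [-0.1 -0.1 -5.4] [0.01 0.02 0.07] 0.0459 [ 0.5053 -0.2225  0.1472] 17.91
```

Run:
```python
from h import *
A=[.5052,-.2224]
print(bot.movel(A+[.128],max_speed=.02,threshold=12));st('mesh')
```

```text
False
mesh [-0.2 -0.2 -4.6] [-0.01 -0.03  0.05] 0.046 [ 0.5053 -0.2225  0.1281] 19.01
```

Run:
```python
from h import *
A=[.5052,-.2224]
bot.grip(0,90)
for z in (.121,.118,.1165,.115):
    h=bot.movel(A+[z],max_speed=.015,threshold=25);s=st(f'{z} {h}')
    if h or s['wrist_force'][2]>22: break
bot.wait(1);st('hold')
im,m=snap('wrist','we',1.5);snap('scene','se',4,(120,130,240,230))
```

```text
0.121 False [-1.8  1.1  4. ] [ 0.03  0.32 -0.02] 0.0452 [ 0.5054 -0.2225  0.1214] 19.84
0.118 False [-2.5  1.   6.3] [ 0.16  0.51 -0.02] 0.0455 [ 0.5054 -0.2226  0.1185] 20.19
0.1165 False [-5.1  2.6 14.6] [ 0.4   1.04 -0.03] 0.0452 [ 0.5054 -0.2225  0.1176] 20.44
0.115 False [-13.2   6.8  34. ] [ 1.02  2.43 -0.07] 0.0448 [ 0.5055 -0.2226  0.1175] 20.69
hold [-12.6   7.1  34.5] [ 1.11  2.43 -0.05] 0.0451 [ 0.5055 -0.2226  0.1175] 21.69
```

View pics/se.png

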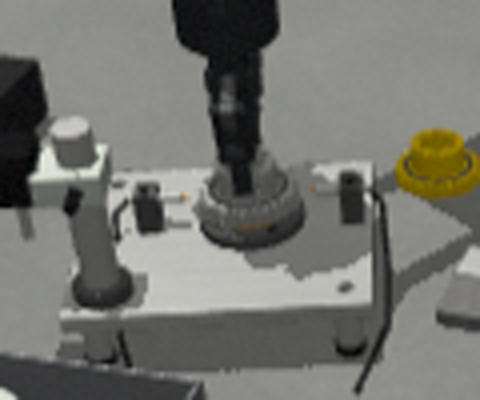

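The gear hit a hard stop at TCP z 0.1175, which is pad height plus grip height. The spring force built up as expected before that, and the gear is steady under about 34 N.

```bash
python3 -c "
from rig import bot
print(bot.job_done())"
```

```text
the job is handed in; nothing more can be done
None
```

I handed the job in at about 22 s, with no verdict returned: the knob is on the long mark, and the gear is meshed and held down on the rest pads with about 34 N.

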